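# Unlock and open the blue sample box

## Task

Two steel food-sample boxes stand on the canteen table. On the one with the blue lid, first slide the red lock knob outwards, away from the lid (to the robot's left), all the way to its stop; then push the unlocked blue lid fully open, away from the robot. Leave the lid of the orange box shut.

Things in the scene. Friction and masses are not known exactly. Their poses are not given: they have to be found in the camera images.
- blue_lock_grip (a point): Grip point of the red lock knob of the blue-lidded box: knob centre, 15 mm below its top, 28 mm above the box's steel deck. Knob 20 (x) by 24 (y) by 32 mm high, on a dark steel bolt 14 mm wide and 9 mm high that lies along y across the lid, blocking a lug on it. Travels with the lock. Axes are the box's: x the way the lid opens, y the way the lock slides free, z up.
- blue_lock (a joint): Lock of the blue-lidded box, m: 0 to 0.006 locked, 0.035 free at its stop (above 0.025 counts as free); grows along the box's +y. About 2 N of friction, no spring: it stays where it is left.
- blue_lid_grip (a point): Grip point of the white upright bar on the blue lid: mid-length, 16 mm below the bar's top, 26 mm above the lid. Bar 14 mm thick (x), 64 long (y), 42 high. Travels with the lid. Axes as for the lock. The steel box, 260 (x) by 200 (y) by 100 mm high, is fixed to the table; box centre lies 40 mm along +x, 31 mm along +y from this point with the lid shut.
- blue_lid (a joint): Slide of the blue lid, m: 0 shut, 0.110 fully open at its stop; grows along the box's +x. Held shut by the lock but for 2 mm of play. About 2.5 N of friction, no spring: it stays where it is left.
- orange_lid: Lid of the other box, same make and size but with an orange lid (its own red lock and white grip look the same): it must stay shut. Origin at the centre of the underside of its box, axes as for the blue box.

How it is judged (in metres and radians):
On the way:
1. the blue box's lock is slid free (over 25 mm) while its lid is still shut (within 20 mm) (value of joint blue_lock above 0.025 m and value of joint blue_lid below 0.02 m), for 0.2 s.
At the end, for the whole second after the job is handed in: The blue lid is open by more than 95 of its 110 mm and at rest, its lock is still clear of the lid (over 20 mm), and the orange lid is within 15 mm of where it was (value of joint blue_lock above 0.02 m and value of joint blue_lid above 0.095 m and velocity of joint blue_lid between -0.01 and 0.01 m/s and distance of orange_lid from where it was at the start of the episode below 0.015 m); the robot touches nothing.
It fails at once if the blue lid is forced open past the lock (over 20 mm open with the lock less than 12 mm free) (value of joint blue_lid above 0.02 m and value of joint blue_lock below 0.012 m).
It fails at once if the orange lid is moved by more than 15 mm (distance of orange_lid from where it was at the start of the episode above 0.015 m).
It also fails if it takes over 40 s, if anything falls off the work surface, if the arm or the gripper's body presses on something with over 40 N, if the wrist force passes 120 N, or if a joint passes its speed limit or range.

## Robot

A 6-joint arm with a two-finger parallel gripper is mounted at the origin on the work surface. World frame = base frame: x ahead of the robot, y to its left, z up, the work surface at z = 0. Lengths are in m, angles in degrees, forces in N, time in s.
With the tool pointing down it reaches from about 0.25 to 0.725 m from the base axis. Payload 9.7 kg.
Tool frame: the origin (TCP) lies midway between the tips of the shut fingers; the grasp point (between the pads) lies 19 mm behind it; x points along the fingers, y is the direction in which the jaws open and shut, and the axes are right-handed (so a half turn about x gives the same grasp; the last joint's range is limited). The gripper opens to 85 mm and grips with 20 to 120 N. Pads are 22 mm wide; open, the fingers measure 114 mm over their backs; the gripper's body (76 mm by 85 mm) begins 54 mm behind the grasp point. The pads swing forward as they close: fully open they stand 13 mm farther back than shut.
Start: joints at [63.77, 4.979, 10.078, 95.1, 0, 90], TCP at [0.243, 0.493, 0.204] pointing down, gripper open.
Joint ranges: [-179.16, 179.16], [-48.56, 103.87], [-65.8, 70.77], [-126.05, 130.52], [-82.76, 87.17], [-180, 180]. Speed limits (degrees/s): [127.2, 127.2, 147.25, 180, 180, 180].

## Interface

Orientations are given as [roll, pitch, yaw] about the fixed x, y, z axes, in that order (R = Rz(yaw) Ry(pitch) Rx(roll)).
In Python, from workcell import bot, cams gives the robot as it stands.
- The arm moves only by the tool apply_moves, never from a script. Its argument "commands" is a list of rows, each a list of 5 numbers: the shift along the tool's x, y, z in m, then the turn about the tool's x in rad, then the opening, from -1 (shut) to 1 (fully open). In form: [[tx, ty, tz, roll, hand], ...]. A call has 1 to 12 rows; each row is the pose to reach, as a shift and turn from the pose measured when the call began, along the tool's axes at that moment; what a row does not reach only later rows make up. A row lasts 1/10 s, in which the tool goes at most 50 mm and 8.59 degrees, less where a joint would pass 70% of its speed; a pose out of reach is approached as far as the arm can. A call with a gripper value outside its range is refused whole. The fingers move at their own pace and stop on an object; "newtons" is the grip in N (left out, the last holds). Time passes only in rows, so rows that repeat a pose let the fingers close. It gives the time, the measured TCP pose, the force and the opening at its end, in the units of the state.
- bot.get_obs(): the state, without advancing time (a new reading comes with each control period).
- cams.camera(name): name is "scene" or "top"; returns a dict with "frame" (400x640x3 uint8, blue, green, red), "depth" (400x640 float32, m along the optical axis (not along the pixel's ray), 0 where there is no reading), "camera_matrix" (3x3 intrinsics, pixels), "R" (3x3) and "t" (3): a world point X has camera coordinates R X + t. Camera axes: x right, y down, z forward; pixel columns grow to the right and rows downward; lengths in m; the calibration is good to about 2 mm. A picture is of the moment at which its call begins.
- bot.job_done(): hands the job in, once; it reports no verdict.
Trained networks look in the newest picture that a camera, given by its name, has taken for a name from the list of things; names that differ only in an ending like _2 or _b are one class to them, and where a whole thing is asked for, a point or a joint stands for the part that bears it (a point fixed in the world has none). Each returns a list of dicts, best first, with "confidence" (0 to 1); they miss things now and then, are a little off and sometimes report something else, mostly with a low value. They report only what shows in the picture. A call takes as long as a camera call.
- cams.spot_in(name, camera): "rect" ([left, top, right, bottom] in pixels, round what is visible of it).
The state is a dict: "time": time; "q": joint angles; "qd": joint speeds; "joint_efforts": joint torques, N m; "ee_pos": TCP position; "tcp_rot": TCP orientation; "wrist_force": force on the tool from outside, world axes, zero at the start; "torque": the same for the moment, N m; "opening": finger opening in m.
Only numpy, scipy, OpenCV 4.12 (cv2) and the standard library are available. Lean on these libraries where they do the work, as an engineer would, in place of code of your own. Each camera call takes 0.05 s, during which the arm holds its last target. There are 200 camera calls.

## Working session

There is one attempt and no reset: what is moved stays moved. The work goes in short steps, Python scripts to look and compute and a tool call to move; the robot and the scene stay as the last step left them, time stands still between calls to the robot, and variables do not carry over. Pictures are saved under pics/ and viewed, about 8 in all and at most 12, crops included, and the job is handed in when it is done.

Besides the shell and the picture viewer there is one more tool, called after ">>>" as name(argument=value, ...) on one line, values as JSON. apply_moves: Moves the arm, as the interface text tells. Its arguments: {"type":"object","properties":{"commands":{"type":"array"},"newtons":{"type":"number"}},"required":["commands"]}

```bash
mkdir -p pics
python3 - <<'E'
from workcell import bot,cams
import cv2,numpy as np
o=bot.get_obs();print(o['time'],o['ee_pos'],o['tcp_rot'],o['opening'])
for n in("top","scene"):
    c=cams.camera(n);cv2.imwrite(f"pics/{n}0.png",c["frame"])
    np.savez(f"pics/{n}0.npz",**c)
    for k in("blue_lock_grip","blue_lid_grip","orange_lid"):
        print(n,k,[(np.round(d["rect"]).tolist(),round(d["confidence"],2)) for d in cams.spot_in(k,n)])
E
```

```text
0.0 [0.24297259 0.49313534 0.2029738 ] [ -90.55799705   89.92414464 -116.78796152] 0.08526730226147144
top blue_lock_grip [([144.0, 210.0, 183.0, 222.0], 0.79)]
top blue_lid_grip [([152.0, 98.0, 255.0, 253.0], 0.76)]
top orange_lid [([374.0, 112.0, 460.0, 260.0], 0.62), ([148.0, 95.0, 252.0, 252.0], 0.31)]
scene blue_lock_grip [([416.0, 217.0, 451.0, 236.0], 0.64)]
scene blue_lid_grip [([362.0, 205.0, 447.0, 327.0], 0.86)]
scene orange_lid [([159.0, 161.0, 270.0, 269.0], 0.84), ([419.0, 216.0, 451.0, 235.0], 0.42)]
```

View pics/top0.png

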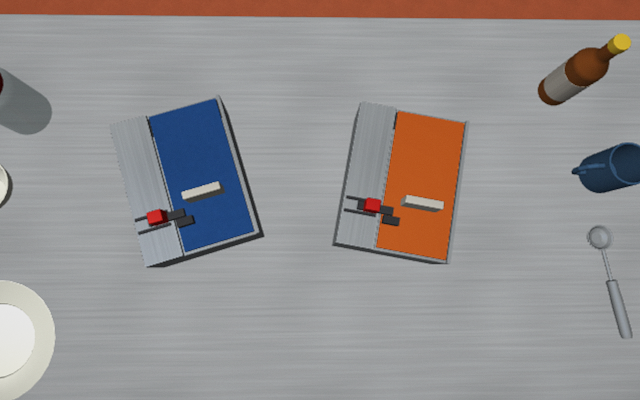

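View pics/scene0.png

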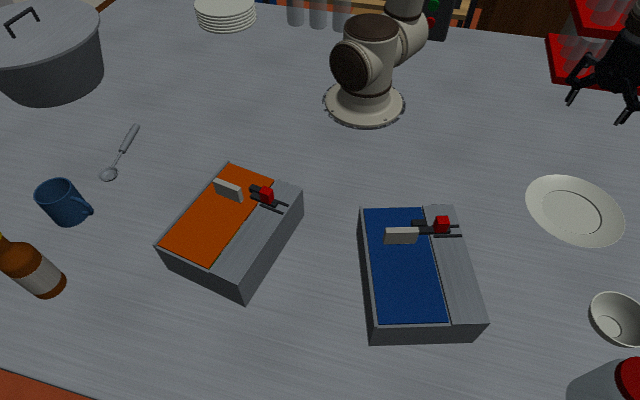

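In the top view the blue box is on the left, with its red knob at about (157,217) and white bar at (201,191). The orange box is on the right, with its knob at (372,205). Image up is roughly world +x and left is +y. Next I'll get 3D positions from depth.

```bash
cat > h.py <<'E'
import numpy as np,cv2
def cloud(c):
    v,u=np.mgrid[0:400,0:640];z=c["depth"].astype(float);K=c["camera_matrix"]
    P=np.stack([(u-K[0,2])/K[0,0]*z,(v-K[1,2])/K[1,1]*z,z],-1)
    W=(P-c["t"])@c["R"]; W[z==0]=np.nan; return W
def masks(c):
    h=cv2.cvtColor(c["frame"],cv2.COLOR_BGR2HSV);H,S,V=h[...,0],h[...,1],h[...,2]
    return {"red":((H<6)|(H>174))&(S>150)&(V>80),"blue":(abs(H.astype(int)-110)<12)&(S>130)&(V>60)}
E
python3 - <<'E'
import numpy as np,cv2
from h import *
for n in("top","scene"):
    c=dict(np.load(f"pics/{n}0.npz"));W=cloud(c);m=masks(c)
    win=np.zeros((400,640),bool)
    if n=="top": win[90:270,105:270]=1
    else: win[200:350,350:495]=1
    b=W[m["blue"]&win];b=b[~np.isnan(b[:,0])]
    r=cv2.minAreaRect(b[:,:2].astype(np.float32)*1000);print(n,"blue lid",r,np.median(b[:,2]))
    R=W[m["red"]&win];zt=np.nanpercentile(R[:,2],90);t=R[R[:,2]>zt-.006]
    print("red z",np.nanpercentile(R[:,2],[5,50,95]),"top centre",np.nanmean(t,0),np.nanmin(t,0),np.nanmax(t,0),len(t))
    zl=np.median(b[:,2]);w=win&(W[...,2]>zl+.034)&(W[...,2]<zl+.055)&~m["red"]
    w=W[w];print("bar",len(w),cv2.minAreaRect(w[:,:2].astype(np.float32)*1000),w.mean(0))
    # box top incl. deck
    s=W[win&(W[...,2]>.085)&(W[...,2]<.115)]
    print("boxtop",cv2.minAreaRect(s[:,:2].astype(np.float32)*1000))
E
```

```text
top blue lid ((586.3670043945312, 190.1905059814453), (250.3260040283203, 144.41995239257812), 16.792585372924805) 0.09993010848667282
red z [0.14013032 0.14256236 0.14450419] top centre [0.50738754 0.23956153 0.14261849] [0.49653856 0.22727187 0.13842452] [0.51948098 0.2521792  0.1457607 ] 169
bar 404 ((536.0896606445312, 193.06744384765625), (25.931737899780273, 125.59872436523438), 29.612079620361328) [0.54724016 0.17197843 0.14104666]
boxtop ((581.0983276367188, 208.454345703125), (261.20831298828125, 200.8427734375), 16.92438507080078)
scene blue lid ((583.5095825195312, 195.04885864257812), (250.58892822265625, 155.42849731445312), 16.97018814086914) 0.09992513424640374
red z [0.14150745 0.1430162  0.14460886] top centre [0.50780295 0.2401141  0.14301644] [0.49773966 0.2272105  0.14064399] [0.51855597 0.25251714 0.14543957] 93
bar 317 ((534.928955078125, 194.66650390625), (25.425081253051758, 127.8033218383789), 28.339847564697266) [0.54670415 0.1767084  0.14025685]
boxtop ((578.8414916992188, 208.12445068359375), (262.00811767578125, 200.5492401123047), 17.01725196838379)
```

Run:
```python
import numpy as np
from h import *
from workcell import bot
from scipy.spatial.transform import Rotation as Ro
c=dict(np.load("pics/top0.npz"));W=cloud(c).reshape(-1,3);W=W[~np.isnan(W[:,0])]
a=np.radians(16.95);X=np.array([np.cos(a),np.sin(a),0]);Y=np.array([-np.sin(a),np.cos(a),0])
k=np.array([.5076,.2399,0]);d=W-k;x=d@X;y=d@Y
print("max height (mm) above deck; rows x -40..60, cols y -120..60 step 10")
for xi in range(-40,60,10):
    print(xi,[int(1000*(W[s,2].max()-.1)) if (s:=(abs(x*1e3-xi)<5)&(abs(y*1e3-yi)<5)).any() else None for yi in range(-120,70,10)])
s=(W[:,2]>.136)&(abs(x)<.06)&(y<-.03)&(y>-.14)
print("bar rel knob x,y range",np.percentile(x[s],[2,98]),np.percentile(y[s],[2,98]))
o=bot.get_obs();R=Ro.from_euler('xyz',o['tcp_rot'],degrees=True).as_matrix();print(R.round(3))
p=o['ee_pos']
th=np.degrees(np.arctan2(R[:,2]@Y,R[:,1]@Y));print("turn deg for tool y=+Y",th,"or",(th+360)%360-180)
print("shift to above knob",R.T@(np.array([.5076,.2399,.20])-p), "q",o['q'])
```

```text
max height (mm) above deck; rows x -40..60, cols y -120..60 step 10
-40 [1, 2, 2, 2, 1, 2, 2, 2, 2, 3, 1, 2, 2, 2, 2, 1, 1, 1, None]
-30 [3, 2, 2, 1, 1, 1, 2, 2, 2, 1, 3, 2, 2, 2, 1, 2, 2, 0, None]
-20 [3, 1, 2, 3, 2, 1, 2, 17, 16, 16, 15, 2, 2, 2, 2, 3, 2, 1, None]
-10 [2, 2, 2, 2, 3, 1, 1, 16, 16, 16, 15, 45, 44, 44, 12, 5, 6, 1, None]
0 [2, 2, 1, 2, 2, 2, 2, 3, 13, 14, 13, 45, 45, 45, 12, 1, 2, 1, None]
10 [2, 42, 42, 42, 43, 41, 41, 41, 11, 11, 13, 45, 45, 43, 5, 6, 6, 1, None]
20 [2, 45, 44, 44, 44, 45, 44, 43, 2, 2, 1, 2, 1, 3, 3, 2, 2, 2, None]
30 [2, 42, 43, 42, 42, 43, 43, 43, 2, 2, 2, 2, 3, 1, 1, 1, 1, 2, None]
40 [3, 2, 2, 2, 2, 3, 1, 2, 1, 2, 1, 2, 2, 1, 1, 1, 2, 2, None]
50 [1, 2, 2, 1, 2, 2, 2, 3, 2, 1, 1, 2, 2, 2, 4, 1, 2, 1, None]
bar rel knob x,y range [0.01367495 0.02700762] [-0.11397642 -0.05232125]
[[-0.     0.442  0.897]
 [-0.     0.897 -0.442]
 [-1.    -0.    -0.   ]]
turn deg for tool y=+Y -43.18051741566688 or 136.81948258433312
shift to above knob [ 0.00361127 -0.11041912  0.34930281] q [6.37696575e+01 4.98337836e+00 1.00732894e+01 9.50996538e+01
 7.42870819e-04 9.00001745e+01]
```

>>> apply_moves(commands=[[0.0, -0.11, 0.349, -0.754, 0.06], [0.0, -0.11, 0.349, -0.754, 0.06], [0.0, -0.11, 0.349, -0.754, 0.06], [0.0, -0.11, 0.349, -0.754, 0.06], [0.0, -0.11, 0.349, -0.754, 0.06], [0.0, -0.11, 0.349, -0.754, 0.06], [0.0, -0.11, 0.349, -0.754, 0.06], [0.0, -0.11, 0.349, -0.754, 0.06], [0.0, -0.11, 0.349, -0.754, 0.06], [0.0, -0.11, 0.349, -0.754, 0.06], [0.0, -0.11, 0.349, -0.754, 0.06], [0.0, -0.11, 0.349, -0.754, 0.06]], newtons=30)

```text
time: 1.6
ee_pos: [0.5068, 0.2413, 0.2038]
tcp_rot: [-4.1, 90.0, 12.9]
wrist_force: [-0.1, 0.3, -0.1]
opening: 0.0455
```

>>> apply_moves(commands=[[0.03, -0.002, 0, 0, 0.06], [0.06, -0.002, 0, 0, 0.06], [0.086, -0.002, 0, 0, 0.06], [0.086, -0.002, 0, 0, 0.06], [0.086, -0.002, 0, 0, 0.06]])

```text
time: 2.1
ee_pos: [0.5069, 0.24, 0.1185]
tcp_rot: [87.3, 90.0, 104.5]
wrist_force: [-0.0, 0.6, 0.2]
opening: 0.0452
```

Run:
```python
from workcell import bot,cams
import cv2,numpy as np
c=cams.camera("scene");np.savez("pics/scene1.npz",**c);cv2.imwrite("pics/scene1.png",cv2.resize(c["frame"][130:330,300:540],None,fx=3,fy=3))
```

```text
(no output)
```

View pics/scene1.png

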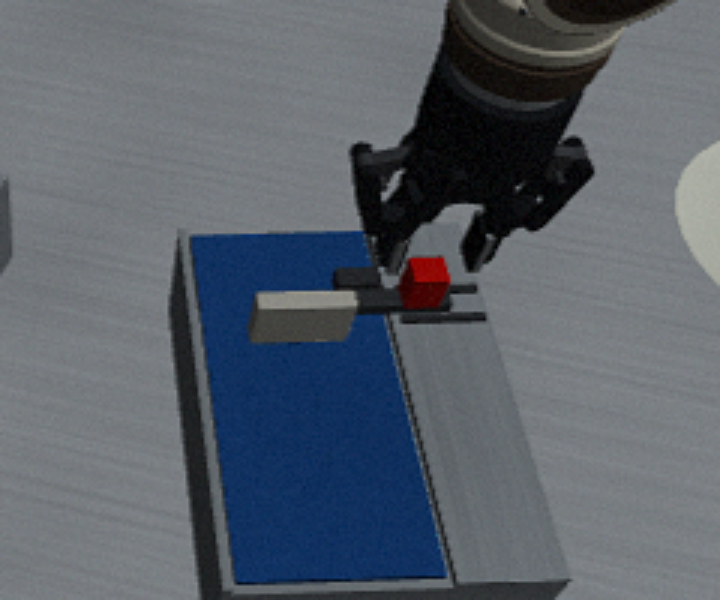

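The knob, at about (425,280) in this crop, sits between the open fingers in y, with tips at (395,265) and (475,265). The tips look slightly high or short of the knob, so I'll check the tip geometry from depth.

Run:
```python
import numpy as np
from h import *
from workcell import cams,bot
a=np.radians(16.95);X=np.array([np.cos(a),np.sin(a),0]);Y=np.array([-np.sin(a),np.cos(a),0])
k=np.array([.5076,.2399,0])
c0=dict(np.load("pics/scene0.npz"));c=dict(np.load("pics/scene1.npz"));W=cloud(c)
ch=(cloud(c0)[...,2]+.02<W[...,2])
r=masks(c)["red"];r[:200]=r[:200]
w=np.zeros_like(ch);w[195:245,395:475]=1
s=W[w&r];print("red",np.nanmean(s,0))
P=W[ch&w&~np.isnan(W[...,0])];d=P-k
x,y,z=d@X*1e3,d@Y*1e3,d[:,2]*1e3
for side in(-1,1):
  for lo in range(110,180,8):
    m=(np.sign(y)==side)&(z>=lo)&(z<lo+8)&(abs(y)<60)
    if m.sum()>2: print(side,lo,m.sum(),"x",np.percentile(x[m],[5,50,95]).round(),"y",np.percentile(y[m],[5,50,95]).round())
```

```text
red [0.50746544 0.24048235 0.14248803]
-1 150 13 x [ 4.  8. 10.] y [-34. -31. -27.]
-1 158 27 x [-5.  5.  9.] y [-38. -32. -25.]
-1 166 29 x [-7.  5.  9.] y [-38. -35. -26.]
-1 174 32 x [-2.  5. 10.] y [-38. -32. -26.]
1 142 4 x [-9. -0.  3.] y [21. 21. 22.]
1 150 27 x [-11.   5.   9.] y [20. 21. 29.]
1 158 33 x [-11.   4.   9.] y [20. 21. 33.]
1 166 33 x [-9.  4.  9.] y [20. 21. 34.]
1 174 38 x [-11.   4.   9.] y [20. 21. 33.]
```

Run:
```python
import numpy as np
from h import *
a=np.radians(16.95);X=np.array([np.cos(a),np.sin(a),0]);Y=np.array([-np.sin(a),np.cos(a),0])
k=np.array([.5076,.2399,0])
c=dict(np.load("pics/scene1.npz"));W=cloud(c);d=W-k
for u in(428,431,456,459):
    print(u,[(v,*(int(1000*t) for t in (d[v,u]@X,d[v,u]@Y,W[v,u,2]))) for v in range(206,230,2) if W[v,u,2]==W[v,u,2]])
# projected expected tip
for p in [(0,-25,.1185),(0,25,.1185),(11,-23,.1185),(11,23,.13)]:
    q=c["R"]@(k+X*p[0]/1e3+Y*p[1]/1e3+[0,0,p[2]])+c["t"];q=c["camera_matrix"]@q;print(p,q[:2]/q[2])
```

```text
428 [(206, 5, -40, 193), (208, 6, -39, 188), (210, 4, -37, 180), (212, 6, -36, 176), (214, 5, -35, 169), (216, 4, -33, 161), (218, 5, -32, 156), (220, 4, -30, 148), (222, -26, -12, 98), (224, -20, -14, 99), (226, -7, -19, 111), (228, -1, -20, 112)]
431 [(206, 8, -36, 197), (208, 8, -35, 191), (210, 4, -31, 179), (212, 6, -31, 176), (214, 7, -30, 171), (216, 9, -30, 168), (218, 8, -28, 160), (220, 9, -26, 154), (222, -24, -7, 99), (224, -21, -7, 98), (226, -7, -13, 110), (228, -3, -14, 110)]
456 [(206, -9, 20, 171), (208, -7, 20, 168), (210, -3, 20, 166), (212, -1, 20, 164), (214, 0, 21, 159), (216, 4, 20, 158), (218, 6, 20, 155), (220, 8, 21, 151), (222, -23, 43, 99), (224, -17, 42, 100), (226, -10, 39, 103), (228, -6, 39, 102)]
459 [(206, -2, 21, 180), (208, 1, 20, 180), (210, 2, 21, 175), (212, 6, 21, 174), (214, 8, 21, 170), (216, 9, 22, 165), (218, 9, 24, 158), (220, 9, 26, 152), (222, -92, 95, 1), (224, -87, 95, -1), (226, -13, 47, 99), (228, -7, 46, 100)]
(0, -25, 0.1185) [426.85877366 227.02495683]
(0, 25, 0.1185) [452.06916089 226.33705682]
(11, -23, 0.1185) [429.02372837 231.62174914]
(11, 23, 0.13) [454.03381042 227.62901443]
```

Depth shows the real tips at about z = 0.147, around 20 mm higher than the reported TCP implies. I'll trust the image, lower part of the way and look again.

>>> apply_moves(commands=[[0.01, 0, 0, 0, 0.06], [0.018, 0, 0, 0, 0.06], [0.018, 0, 0, 0, 0.06]])

```text
time: 2.45
ee_pos: [0.5072, 0.24, 0.1005]
tcp_rot: [10.2, 90.0, 27.3]
wrist_force: [-0.2, 0.3, -0.1]
opening: 0.045
```

```bash
cat > tip.py <<'E'
import sys,numpy as np,cv2
from h import *
from workcell import bot,cams
n=sys.argv[1]
a=np.radians(16.95);X=np.array([np.cos(a),np.sin(a),0]);Y=np.array([-np.sin(a),np.cos(a),0])
k=np.array([.5076,.2399,0])
c=cams.camera("scene");np.savez(f"pics/{n}.npz",**c);cv2.imwrite(f"pics/{n}.png",cv2.resize(c["frame"][130:330,300:540],None,fx=3,fy=3))
W=cloud(c);d=W-k;m=masks(c)
r=m["red"].copy();r[:200]=0;r[260:]=0;r[:,:400]=0;r[:,500:]=0
s=d[r];s=s[~np.isnan(s[:,0])];top=s[s[:,2]>.138]
print("knob top box xy mm",(top.mean(0)@X*1e3).round(1),(top.mean(0)@Y*1e3).round(1),len(top))
x,y,z=d@X*1e3,d@Y*1e3,W[...,2]*1e3
w=(z>100)&(z<200)&(abs(x)<16)&(abs(y)<60)&(c["frame"].max(2)<90)&(~r)
for s in(-1,1):
    q=w&(np.sign(y)==s)&(abs(y)>15)&(z>117)
    if q.sum(): print("side",s,"lowest z",np.percentile(z[q],[0,3,10]).round(),"y inner",np.percentile(abs(y[q]),[3,50]).round())
o=bot.get_obs();print(o['time'],o['ee_pos'],o['wrist_force'],o['opening'])
E
python3 tip.py s2
```

```text
knob top box xy mm 0.4 -0.1 94
side -1 lowest z [133. 138. 147.] y inner [24. 34.]
side 1 lowest z [130. 136. 143.] y inner [20. 30.]
2.5 [0.50729208 0.24001787 0.10094644] [ 0.18491762 -0.31816832 -0.40199974] 0.045262482855554426
```

>>> apply_moves(commands=[[0.005, 0, 0, 0, 0.06], [0.005, 0, 0, 0, -0.6], [0.005, 0, 0, 0, -0.6], [0.005, 0, 0, 0, -0.6], [0.005, 0, 0, 0, -0.6], [0.005, 0, 0, 0, -0.6]])

```text
time: 3.1
ee_pos: [0.5072, 0.24, 0.0959]
tcp_rot: [20.4, 90.0, 37.5]
wrist_force: [-1.2, 1.6, -1.8]
opening: 0.0237
```

```bash
python3 tip.py s3
```

```text
knob top box xy mm 1.2 0.3 75
side -1 lowest z [127. 133. 142.] y inner [16. 26.]
side 1 lowest z [130. 139. 164.] y inner [16. 36.]
3.15 [0.50716748 0.23994746 0.09585294] [-0.97435221  0.48732571 -0.5708531 ] 0.02341784899493071
```

View pics/s3.png

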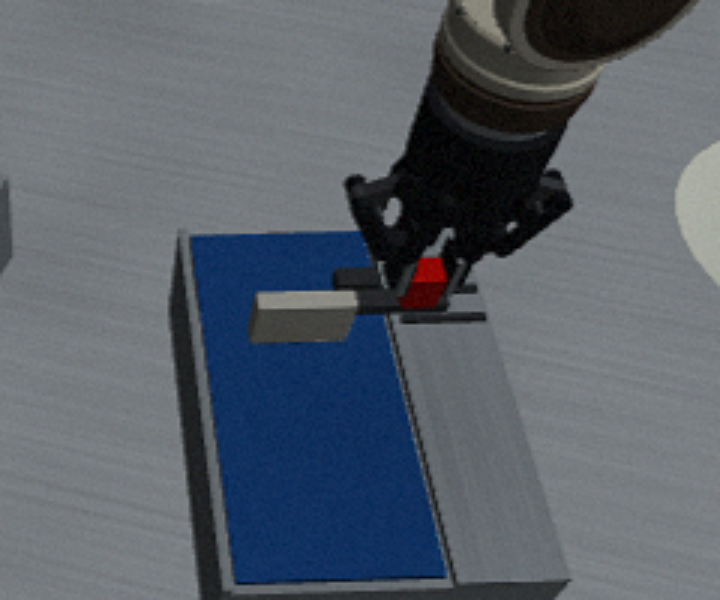

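The fingers hold the knob at about (425,280), and the opening of 23.5 mm matches its 24 mm width. Next I'll slide it along tool +y, which is the box's +y.

>>> apply_moves(commands=[[0, 0.008, 0, 0, -0.6], [0, 0.016, 0, 0, -0.6], [0, 0.024, 0, 0, -0.6], [0, 0.032, 0, 0, -0.6], [0, 0.037, 0, 0, -0.6], [0, 0.037, 0, 0, -0.6]])

```text
time: 3.75
ee_pos: [0.4972, 0.2727, 0.0957]
tcp_rot: [-84.4, 89.6, -67.4]
wrist_force: [6.9, -19.5, -0.7]
opening: 0.0228
```

```bash
python3 tip.py s4
```

```text
knob top box xy mm 1.2 34.9 75
side -1 lowest z [185. 186. 188.] y inner [15. 17.]
side 1 lowest z [117. 119. 127.] y inner [16. 44.]
3.8 [0.49720548 0.2726709  0.09571996] [  6.59295323 -19.34951985  -1.43172594] 0.023195878953699144
```

>>> apply_moves(commands=[[0, -0.002, 0, 0, 0.06], [0, -0.002, 0, 0, 0.06], [0, -0.002, 0, 0, 0.06], [0, -0.002, 0, 0, 0.06], [-0.02, -0.002, 0, 0, 0.06], [-0.05, -0.002, 0, 0, 0.06], [-0.08, -0.002, 0, 0, 0.06], [-0.08, -0.03, -0.012, 0, -1], [-0.08, -0.075, -0.012, 0, -1], [-0.08, -0.117, -0.012, 0, -1], [-0.08, -0.117, -0.012, 0, -1], [-0.08, -0.117, -0.012, 0, -1]])

```text
time: 5.0
ee_pos: [0.52, 0.1574, 0.1767]
tcp_rot: [-80.5, 89.6, -63.6]
wrist_force: [0.3, 0.9, 0.3]
opening: -0.0004
```

```bash
python3 tip.py s5
python3 - <<'E'
import numpy as np
from h import *
from workcell import bot
from scipy.spatial.transform import Rotation as Ro
a=np.radians(16.95);X=np.array([np.cos(a),np.sin(a),0]);Y=np.array([-np.sin(a),np.cos(a),0]);k=np.array([.5076,.2399,0])
o=bot.get_obs();R=Ro.from_euler('xyz',o['tcp_rot'],degrees=True).as_matrix()
d=o['ee_pos']-k;print("tcp box",d@X,d@Y,"axes",R[:,1]@Y,R[:,2]@X,R[:,2]@Y,R[2,0])
c=dict(np.load("pics/s5.npz"));W=cloud(c);e=W-k;x,y,z=e@X*1e3,e@Y*1e3,W[...,2]*1e3
m=(abs(x-d@X*1e3)<25)&(abs(y-d@Y*1e3)<40)&(z>150)&(z<260)
for lo in range(150,250,8):
    q=m&(z>=lo)&(z<lo+8)
    if q.sum(): print(lo,q.sum(),np.percentile(x[q],[3,97]).round(),np.percentile(y[q],[3,97]).round())
E
```

```text
knob top box xy mm 0.2 32.1 97
side 1 lowest z [117. 118. 119.] y inner [19. 25.]
5.05 [0.51971974 0.1581069  0.17656772] [ 0.0921989   0.42903725 -0.31589319] 7.458604070475105e-05
tcp box -0.012252467410381138 -0.08177332585173208 axes 0.9999808789844608 0.9999994799920309 0.0006029167963567829 -0.9999807194360651
198 2 [-10.  -8.] [-91. -91.]
206 27 [-8. -1.] [-95. -72.]
214 45 [-16.  -1.] [-98. -73.]
222 57 [-16.  -2.] [-98. -72.]
230 50 [-15.  -2.] [-98. -72.]
238 35 [-8. -1.] [-97. -73.]
246 95 [-16.   0.] [-109.  -58.]
```

View pics/s5.png

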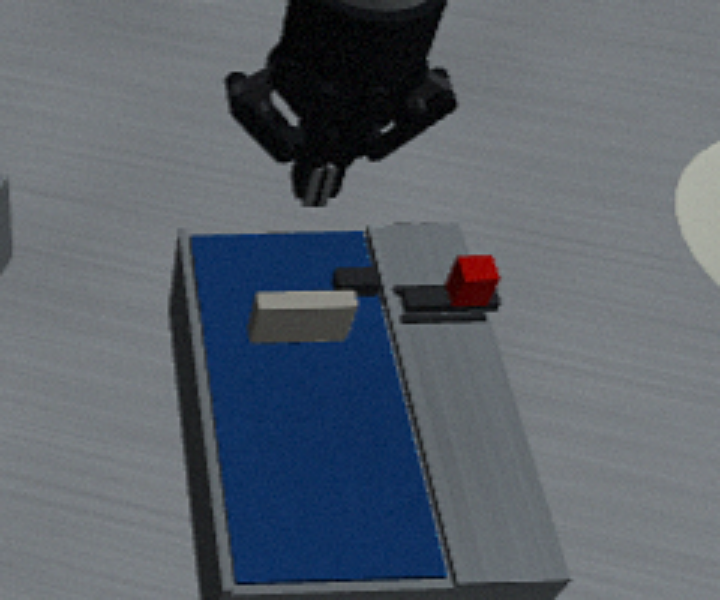

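The fingers are now shut behind the bar, with tips at (318,200) in the crop. The unlocked knob is at (472,280), and its bolt has cleared the lid seam. My 2 mm back-off before releasing dragged the lock from about 35 to 32 mm, so I'll nudge it back to its stop with shut fingers before opening the lid.

>>> apply_moves(commands=[[0, 0.04, 0.012, 0, -1], [0, 0.08, 0.012, 0, -1], [0, 0.08, 0.012, 0, -1], [0.04, 0.08, 0.012, 0, -1], [0.077, 0.08, 0.012, 0, -1], [0.077, 0.08, 0.012, 0, -1], [0.077, 0.085, 0.012, 0, -1], [0.077, 0.09, 0.012, 0, -1], [0.077, 0.093, 0.012, 0, -1], [0.077, 0.093, 0.012, 0, -1]])

```text
time: 6.05
ee_pos: [0.5058, 0.2485, 0.1014]
tcp_rot: [-71.0, 89.3, -54.1]
wrist_force: [2.8, -14.2, 1.7]
opening: -0.0004
```

```bash
python3 tip.py s6
```

```text
knob top box xy mm 1.4 33.8 78
side -1 lowest z [177. 178. 182.] y inner [16. 22.]
side 1 lowest z [117. 119. 123.] y inner [16. 32.]
6.1 [0.50578727 0.24847817 0.10140961] [  3.00569723 -14.27872669   2.18341753] 0.00024734967274047515
```

The 14 N contact force against 2 N of friction shows the lock is at its stop. Next I'll retreat and go behind the bar.

>>> apply_moves(commands=[[0, -0.006, 0, 0, -1], [-0.04, -0.006, 0, 0, -1], [-0.075, -0.01, 0, 0, -1], [-0.075, -0.05, -0.013, 0, -1], [-0.075, -0.091, -0.013, 0, -1], [-0.075, -0.091, -0.013, 0, -1], [-0.04, -0.091, -0.013, 0, -1], [0.006, -0.091, -0.013, 0, -1], [0.006, -0.091, -0.013, 0, -1]])

```text
time: 7.0
ee_pos: [0.517, 0.1571, 0.0917]
tcp_rot: [-110.5, 89.4, -93.6]
wrist_force: [-0.5, 0.3, -1.0]
opening: 0.0005
```

```bash
python3 tip.py s7
```

```text
knob top box xy mm 0.3 32.0 99
side -1 lowest z [163. 169. 173.] y inner [31. 47.]
side 1 lowest z [117. 118. 119.] y inner [19. 24.]
7.05 [0.51841229 0.15761646 0.09538309] [0.23370287 0.04980075 0.01169783] 9.946973748590076e-05
```

View pics/s7.png

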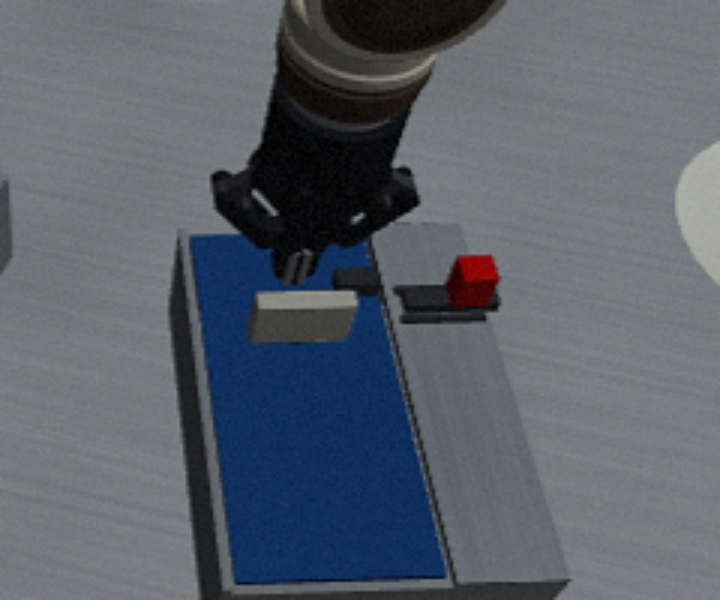

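The knob is at (472,280), where it was before the nudge, so it had already been at its stop. The shut fingers sit behind the bar with tips at (295,275). Now I'll push along tool +z, the box's +x.

>>> apply_moves(commands=[[0, 0, 0.012, 0, -1], [0, 0, 0.02, 0, -1], [0, 0, 0.03, 0, -1], [0, 0, 0.042, 0, -1], [0, 0, 0.054, 0, -1], [0, 0, 0.066, 0, -1], [0, 0, 0.078, 0, -1], [0, 0, 0.09, 0, -1], [0, 0, 0.1, 0, -1], [0, 0, 0.11, 0, -1], [0, 0, 0.118, 0, -1], [0, 0, 0.118, 0, -1]])

```text
time: 8.25
ee_pos: [0.6328, 0.1925, 0.0956]
tcp_rot: [-82.5, 89.4, -65.6]
wrist_force: [-1.0, 0.3, 0.8]
opening: 0.0002
```

```bash
python3 tip.py s8
cat > bar.py <<'E'
import sys,numpy as np
from h import *
a=np.radians(16.95);X=np.array([np.cos(a),np.sin(a),0]);Y=np.array([-np.sin(a),np.cos(a),0]);k=np.array([.5076,.2399,0])
for n in sys.argv[1:]:
    c=dict(np.load(f"pics/{n}.npz"));W=cloud(c);e=W-k;x,y,z=e@X*1e3,e@Y*1e3,W[...,2]*1e3
    m=(z>136)&(z<150)&(y>-125)&(y<-45)&(x>0)&(x<180)&(c["frame"].min(2)>120)
    print(n,m.sum(),"bar x",np.percentile(x[m],[3,50,97]).round(1) if m.sum() else None)
E
python3 bar.py scene0 s7 s8
```

```text
knob top box xy mm 5.1 38.5 23
side 1 lowest z [117. 117. 119.] y inner [28. 35.]
8.3 [0.63220877 0.19225779 0.09543421] [-0.01166845  0.20672616  0.09432435] 0.00010315710391058625
scene0 77 bar x [13.9 20.2 25.4]
s7 172 bar x [14.1 19.7 25.4]
s8 229 bar x [118.6 124.5 130.1]
```

>>> apply_moves(commands=[[0, 0, 0.003, 0, -1], [0, 0, 0.006, 0, -1], [0, 0, 0.009, 0, -1], [0, 0, 0.009, 0, -1]])

```text
time: 8.7
ee_pos: [0.6389, 0.1943, 0.0956]
tcp_rot: [-107.2, 89.4, -90.3]
wrist_force: [-12.1, -4.4, 5.1]
opening: 0.0001
```

```bash
python3 tip.py s9;python3 bar.py s9
```

```text
knob top box xy mm 8.7 41.6 2
side 1 lowest z [117. 117. 117.] y inner [37. 40.]
8.75 [0.63895703 0.19429557 0.09560968] [-12.51054161  -4.35307214   4.96240268] -0.0001317077570553296
s9 233 bar x [123.9 129.9 135.5]
```

The 13 N force shows the lid is at its stop, 110 mm open. I'll back off and lift clear.

>>> apply_moves(commands=[[0, 0, -0.02, 0, -1], [0, 0, -0.02, 0, -1], [-0.05, 0, -0.025, 0, -1], [-0.1, 0, -0.06, 0, -1], [-0.13, 0, -0.11, 0, -1], [-0.13, 0, -0.15, 0, -1], [-0.13, 0, -0.15, 0, -1], [-0.13, 0, -0.15, 0, -1]])

```text
time: 9.55
ee_pos: [0.4954, 0.1521, 0.2276]
tcp_rot: [-86.6, 89.4, -69.7]
wrist_force: [0.9, -0.7, -0.5]
opening: 0.0001
```

```bash
python3 tip.py s10;python3 bar.py s10
python3 - <<'E'
import cv2
from workcell import cams
c=cams.camera("scene");cv2.imwrite("pics/fin.png",c["frame"])
E
```

```text
knob top box xy mm 0.2 32.0 99
side 1 lowest z [117. 118. 119.] y inner [19. 25.]
9.6 [0.49607803 0.15230075 0.22653226] [ 0.52741142  0.69347824 -0.12394819] 0.0002011440874928611
s10 223 bar x [124.  129.9 135.3]
```

View pics/fin.png

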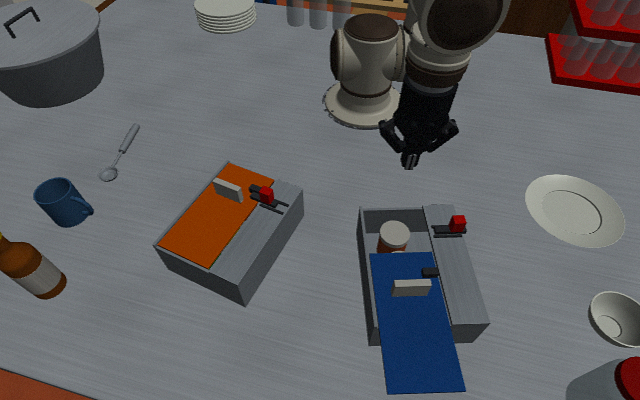

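The blue lid is fully open with its bar at (411,287), and the blue knob is clear of the lid at (458,222). The orange lid is unchanged and the arm is clear of everything, so I'll hand in.

```bash
python3 -c "
from workcell import bot
print(bot.job_done())"
```

```text
the job is handed in; nothing more can be done
None
```

I slid the blue box's red lock out to its stop, then pushed the unlocked blue lid fully open with shut fingers. I backed the arm clear and handed in at about 9.6 s; no verdict was reported.

**Last checks**
- **Lid:** the bar had moved 110 mm, and the push ended against a stop at about 13 N.
- **Lock:** the knob had moved 32 mm from where it started, well over the 20 mm needed. A second nudge gave 14 N and no further travel, so it is at its stop. It probably started about 3 mm along.
- **Orange box:** its lid looks unchanged in the final picture; I did not measure it.
- **Arm:** wrist force was about 1 N at the end, and it touched nothing.

**Disagreements**
- The camera depth put the fingertips 20–30 mm higher than the reported TCP implied. I set the gripping heights from the images.
- One lock reading of 34.9 mm, taken while the knob was gripped, did not match the clear-view 32 mm. The fingers were hiding part of the knob in that view.

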